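Swap the radio's flat cells for the charged ones

TASK

Swap the cells: the two flat ones in the radio go into the charger, and the two charged ones in the charger go into the radio; the one empty bay of the charger gives you room to start. Seat every cell fully down in its bay with its nub at the bay's plus end (the stud, not the spring), set them down without dropping them, and leave the wrench lying between the two where it is.

Things in the scene. Friction and masses are not known exactly. Their poses are not given: they have to be found in the camera images.
- flat_cell_1 (a point): a flat cell, starts in the radio: lying cylinder 26 mm thick, 65 mm long, 90 g, grey jacket; plus end has a white ring and a steel nub 10 mm wide, minus end a plain steel base. The point is its centre, 38 mm above the bench when in any bay; x runs along the cell to the nub (it may be rolled about x). Grip it across its thickness. All four cells look alike; know them by where they start.
- flat_cell_2 (a point): the other flat cell, starts in the other radio bay; same size, look, centre point and axes as flat_cell_1. Cells in neighbouring bays, of radio or charger, lie side by side 60 mm apart: 34 mm free between them.
- charged_cell_1 (a point): a charged cell, starts in one of the three charger bays; same size, look, centre point and axes as flat_cell_1 (26 x 65 mm cylinder, x towards the nub).
- charged_cell_2 (a point): the other charged cell, starts in another charger bay; same size, look, centre point and axes as flat_cell_1 (26 x 65 mm cylinder, x towards the nub).
- radio_bay_a (a point): cell bay in the radio. The point is the middle of the inner face of its plus end wall (brass stud), at the height of a seated cell's centre. x runs along the bay and out at the plus end, z up. A cell put in mid-way has its centre at x = -40.5 mm, y = 0, z = 0 and its x along the bay's x; 81 mm between end walls leave it 8 mm play either way. All five bays are alike.
- radio_bay_b (a point): the other radio bay, same point and axes as radio_bay_a. The fixed cream radio lies face down, 290 x 156 mm, back 62 mm and folded-over flap 68 mm above the bench. Both bays lie side by side in a recess 144 mm wide, 100 mm long, floor at 22 mm; from a bay's centre line to the nearer side wall 42 mm. Both are full at the start.
- charger_bay_a (a point): bay of the charger, same point and axes as radio_bay_a. A bay is a black cradle 87 x 36 mm: floor plate 3 mm thick, end walls 3 mm thick and 18 mm high, slanting side lips 12 mm high near the ends that centre the cell, sides open for fingers over the middle 44 mm. Brass stud at the plus end, coil spring at the minus end; neither pushes on the cell.
- charger_bay_b (a point): bay of the charger, same point and axes as radio_bay_a. The fixed dark charger is 130 x 200 mm, its top 22 mm above the bench, with a bar 38 mm high along the plus ends of its three bays, which lie side by side 60 mm apart.
- charger_bay_c (a point): bay of the charger, same point and axes as radio_bay_a. At the start two charger bays hold the charged cells and one is empty: any of a, b and c may be the empty one.
- wrench_grip (a point): bystander: flat steel wrench, 160 mm long, under 40 mm wide and 15 mm high, lying loose on the bench in the gap between radio and charger; the point lies on its handle. Leave it alone.

How it is judged (in metres and radians):
At the end, for the whole second after the job is handed in: Both cells from the radio lie in charger bays and both from the charger in the radio bays, one to a bay: within 5 mm of seated height, 8 mm of the bay's centre line and 9.5 mm of mid-way along, nub at the plus end, released and at rest (((x of flat_cell_1 in the frame of charger_bay_a between -0.05 and -0.031 m and y of flat_cell_1 in the frame of charger_bay_a between -0.008 and 0.008 m and z of flat_cell_1 in the frame of charger_bay_a between -0.005 and 0.005 m and x of charger_bay_a in the frame of flat_cell_1 above 0.025 m) or (x of flat_cell_1 in the frame of charger_bay_b between -0.05 and -0.031 m and y of flat_cell_1 in the frame of charger_bay_b between -0.008 and 0.008 m and z of flat_cell_1 in the frame of charger_bay_b between -0.005 and 0.005 m and x of charger_bay_b in the frame of flat_cell_1 above 0.025 m) or (x of flat_cell_1 in the frame of charger_bay_c between -0.05 and -0.031 m and y of flat_cell_1 in the frame of charger_bay_c between -0.008 and 0.008 m and z of flat_cell_1 in the frame of charger_bay_c between -0.005 and 0.005 m and x of charger_bay_c in the frame of flat_cell_1 above 0.025 m)) and ((x of flat_cell_2 in the frame of charger_bay_a between -0.05 and -0.031 m and y of flat_cell_2 in the frame of charger_bay_a between -0.008 and 0.008 m and z of flat_cell_2 in the frame of charger_bay_a between -0.005 and 0.005 m and x of charger_bay_a in the frame of flat_cell_2 above 0.025 m) or (x of flat_cell_2 in the frame of charger_bay_b between -0.05 and -0.031 m and y of flat_cell_2 in the frame of charger_bay_b between -0.008 and 0.008 m and z of flat_cell_2 in the frame of charger_bay_b between -0.005 and 0.005 m and x of charger_bay_b in the frame of flat_cell_2 above 0.025 m) or (x of flat_cell_2 in the frame of charger_bay_c between -0.05 and -0.031 m and y of flat_cell_2 in the frame of charger_bay_c between -0.008 and 0.008 m and z of flat_cell_2 in the frame of charger_bay_c between -0.005 and 0.005 m and x of charger_bay_c in the frame of flat_cell_2 above 0.025 m)) and ((x of charged_cell_1 in the frame of radio_bay_a between -0.05 and -0.031 m and y of charged_cell_1 in the frame of radio_bay_a between -0.008 and 0.008 m and z of charged_cell_1 in the frame of radio_bay_a between -0.005 and 0.005 m and x of radio_bay_a in the frame of charged_cell_1 above 0.025 m) or (x of charged_cell_1 in the frame of radio_bay_b between -0.05 and -0.031 m and y of charged_cell_1 in the frame of radio_bay_b between -0.008 and 0.008 m and z of charged_cell_1 in the frame of radio_bay_b between -0.005 and 0.005 m and x of radio_bay_b in the frame of charged_cell_1 above 0.025 m)) and ((x of charged_cell_2 in the frame of radio_bay_a between -0.05 and -0.031 m and y of charged_cell_2 in the frame of radio_bay_a between -0.008 and 0.008 m and z of charged_cell_2 in the frame of radio_bay_a between -0.005 and 0.005 m and x of radio_bay_a in the frame of charged_cell_2 above 0.025 m) or (x of charged_cell_2 in the frame of radio_bay_b between -0.05 and -0.031 m and y of charged_cell_2 in the frame of radio_bay_b between -0.008 and 0.008 m and z of charged_cell_2 in the frame of radio_bay_b between -0.005 and 0.005 m and x of radio_bay_b in the frame of charged_cell_2 above 0.025 m)) and linear speed of each of flat_cell_1_body, flat_cell_2_body, charged_cell_1_body, charged_cell_2_body below 0.02 m/s and angular speed of each of flat_cell_1_body, flat_cell_2_body, charged_cell_1_body, charged_cell_2_body below 0.4 rad/s); the robot touches nothing.
It fails at once if a cell is dropped or thrown: it moves faster than 0.7 m/s with no finger on it (a fall of more than about 25 mm) ((contact force between the fingers and flat_cell_1_body below 0.05 N and linear speed of flat_cell_1_body above 0.7 m/s) or (contact force between the fingers and flat_cell_2_body below 0.05 N and linear speed of flat_cell_2_body above 0.7 m/s) or (contact force between the fingers and charged_cell_1_body below 0.05 N and linear speed of charged_cell_1_body above 0.7 m/s) or (contact force between the fingers and charged_cell_2_body below 0.05 N and linear speed of charged_cell_2_body above 0.7 m/s)).
It fails at once if the wrench is moved by more than 20 mm (distance of wrench_grip from where it was at the start of the episode above 0.02 m).
It also fails if it takes over 109 s, if anything falls off the work surface, if the arm or the gripper's body presses on something with over 40 N, if the wrist force passes 120 N, or if a joint passes its speed limit or range.

ROBOT

A 6-joint arm with a two-finger parallel gripper is mounted at the origin on the work surface. World frame = base frame: x ahead of the robot, y to its left, z up, the work surface at z = 0. Lengths are in mm, angles in rad, forces in N, time in s.
With the tool pointing down it reaches from about 350 to 975 mm from the base axis. Payload 7.1 kg.
Tool frame: the origin (TCP) lies midway between the tips of the shut fingers; the grasp point (between the pads) lies ctrl.grip_point_offset behind it (ctrl.grip_point_offset is the distance from the TCP to the grasp point, in mm); z points along the fingers, y is the line along which they close (so a half turn about z gives the same grasp; the last joint's range is limited). The gripper opens to 88 mm and grips with 3 to 60 N. Pads are 20 mm wide; open, the fingers measure 115 mm over their backs; the gripper's body (75 mm by 178 mm) begins 61 mm behind the grasp point.
Start: joints at [-1.356, 0.423, 1.63, -0, 1.089, -0.019], TCP at [144.817, -607.974, 222.675] pointing down, gripper open.
Joint ranges: [-3, 3], [-0.9, 2.11], [0.09, 2.58], [-1.31, 4.45], [0.11, 2.69], [-2.54, 2.54]. Speed limits (rad/s): [2.39, 2.39, 3.01, 3.14, 3.14, 3.14].

INTERFACE

Orientations are given as a rotation vector (axis times angle).
In Python, from workcell import ctrl, get_image, close_job, finder gives the robot as it stands.
- The arm moves only by the tool servo_tool, never from a script. Its argument "deltas" is a list of rows, each a list of 2 entries, a list of its own where there are three numbers: the shift along the tool's x, y, z in mm, then the turn, a rotation vector about the tool's x, y, z in rad. A call has 1 to 5 rows; each row is the pose to reach, as a shift and turn from the pose commanded when the call began, along the tool's axes at that moment; what a row does not reach only later rows make up. A row lasts 1/12 s, in which the tool goes at most 41.7 mm and 7.16 degrees, less where a joint would pass 70% of its speed; a pose out of reach is approached as far as the arm can. A call with a gripper value outside its range is refused whole. "grip" is the closure, from -1 (fully open) to 1 (shut), so that 0 is half open, set as the call begins (left out, the last holds). The fingers move at their own pace and stop on an object; the grip force is fixed at half the most. Time passes only in rows, so rows that repeat a pose let the fingers close. It gives the time, the measured TCP pose, the force, the opening and the grip force at its end, in the units of the state.
- ctrl.get_obs(): the state, without advancing time (a new reading comes with each control period).
- get_image(name): name is "side" or "top"; returns a dict with "frame" (384x512x3 uint8, blue, green, red), "depth" (384x512 float32, mm along the optical axis (not along the pixel's ray), 0 where there is no reading), "K" (3x3 intrinsics, pixels), "pose" (4x4, takes a point from camera to world coordinates). Camera axes: x right, y down, z forward; pixel columns grow to the right and rows downward; lengths in mm; the calibration is good to about 2 mm. A picture is of the moment at which its call begins.
- close_job(): hands the job in; it is judged then, once.
Trained networks look in a picture, given as the dict that the camera call returned (one of the last four; its "shot" number tells which), for a name from the list of things; names that differ only in an ending like _2 or _b are one class to them, and where a whole thing is asked for, a point or a joint stands for the part that bears it (a point fixed in the world has none). Each returns a list of dicts, best first, with "score" (0 to 1); they miss things now and then, are a little off and sometimes report something else, mostly with a low value. They report only what shows in the picture. A call takes as long as a camera call.
- finder.search_frame(query, picture): "rect" ([centre column, centre row, width, height] as shares, 0 to 1, of the picture: columns of its width, rows of its height, round what is visible of it).
- finder.silhouettes(query, picture): "mask" (384x512 bool, what is visible of it) and "rect" ([centre column, centre row, width, height] as shares, 0 to 1, of the picture: columns of its width, rows of its height, round what is visible of it).
The state is a dict: "t": time; "qpos": joint angles; "qvel": joint speeds; "joint_torque": joint torques, N m; "ee_pos": TCP position; "orientation": TCP orientation; "ft_force": force on the tool from outside, world axes, zero at the start; "moment": the same for the moment, N m; "width": finger opening in mm; "grasp_force": force on a finger pad.
Only numpy, scipy, OpenCV 4.12 (cv2) and the standard library are available. Lean on these libraries where they do the work, as an engineer would, in place of code of your own. Each camera call takes 0.05 s, during which the arm holds its last target. There are 200 camera calls.

## Working session

There is one attempt and no reset: what is moved stays moved. The work goes in short steps, Python scripts to look and compute and a tool call to move; the robot and the scene stay as the last step left them, time stands still between calls to the robot, and variables do not carry over. Pictures are saved under pics/ and viewed, at most 14 in all, crops included, and the job is handed in when it is done.

Besides the shell and the picture viewer there is one more tool, called after "Request:" as a command line: name --argument value ..., lists and objects as JSON in quotes. servo_tool: Moves the arm, as the interface text tells. Its arguments: {"type":"object","properties":{"deltas":{"type":"array","items":{"type":"array"}},"grip":{"type":"number"}},"required":["deltas"]}

```bash
mkdir -p pics; ls; python3 - <<'E'
from workcell import ctrl,get_image
import cv2,numpy as np
o=ctrl.get_obs();print(o['t'],o['ee_pos'],o['orientation'],o['width'],ctrl.grip_point_offset)
for n in("top","side"):
    p=get_image(n);cv2.imwrite(f"pics/{n}0.png",p["frame"]);np.savez(f"{n}0.npz",**{k:p[k] for k in("frame","depth","K","pose")})
    print(n,p["K"].tolist(),p["pose"].round(3).tolist())
E
```

```text
pics
0.0 [ 144.68429563 -607.43937912  221.89138246] [-3.11862884e+00 -3.66163121e-01  2.31970452e-04] 87.5362505058458 18.700000000000003
top [[470.90628646655244, 0.0, 246.01073035522705], [0.0, 470.90628646655244, 187.14785719595218], [0.0, 0.0, 1.0]] [[-0.019, -0.992, 0.122, 398.182], [-1.0, 0.019, -0.003, -16.148], [0.001, -0.122, -0.993, 1151.687], [0.0, 0.0, 0.0, 1.0]]
side [[370.14487635802345, 0.0, 259.38816924790854], [0.0, 370.14487635802345, 190.61343264959226], [0.0, 0.0, 1.0]] [[0.998, -0.059, 0.031, 516.214], [-0.064, -0.691, 0.72, -727.228], [-0.021, -0.72, -0.693, 729.483], [0.0, 0.0, 0.0, 1.0]]
```

View pics/top0.png

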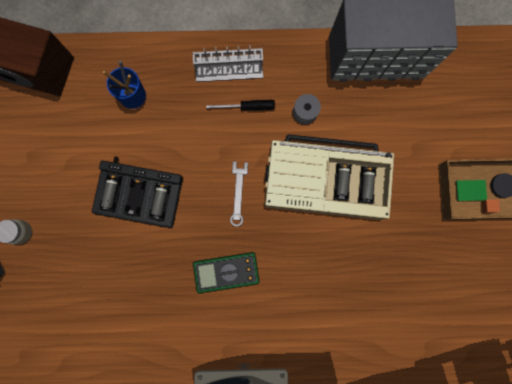

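View pics/side0.png

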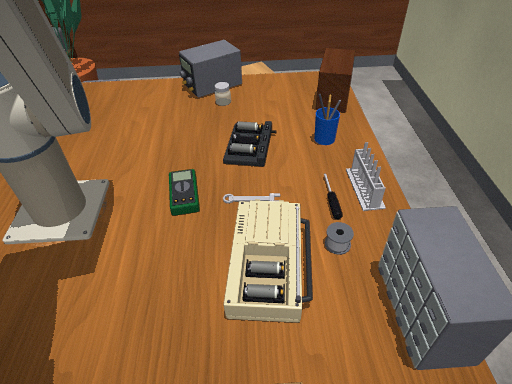

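The top view shows the radio's two cells near (343,183) and (368,185). The charger's cells are near (110,193) and (158,202), and its middle bay at (134,198) is empty. The wrench lies at (238,195). Next I'll enlarge these areas to find the nubs and measure.

```bash
cat > h.py <<'E'
import numpy as np,cv2
def load(n):
    d=np.load(n);return {k:d[k] for k in d.files}
def world(p,u,v,d):
    K=p["K"];c=np.stack([(u-K[0,2])/K[0,0]*d,(v-K[1,2])/K[1,1]*d,d],-1)
    return c@p["pose"][:3,:3].T+p["pose"][:3,3]
def cloud(p):
    v,u=np.mgrid[:384,:512];return world(p,u,v,p["depth"].astype(float))
def proj(p,X):
    c=(np.asarray(X)-p["pose"][:3,3])@p["pose"][:3,:3];return (c@p["K"].T)[...,:2]/c[...,2:]
E
python3 - <<'E'
from h import *
from workcell import get_image,finder
a=load("top0.npz");f=a["frame"]
A=cv2.resize(f[150:235,85:190],None,fx=5,fy=5,interpolation=cv2.INTER_CUBIC)
B=cv2.resize(f[130:225,260:400],None,fx=4,fy=4,interpolation=cv2.INTER_CUBIC)
im=np.zeros((600,800,3),np.uint8)
A=cv2.resize(A,(370,300));B=cv2.resize(B,(430,292));im[:300,:370]=A;im[:292,370:800]=B
g=load("side0.npz")["frame"]
im[300:600,:370]=cv2.resize(g[115:170,215:283],(370,300),interpolation=cv2.INTER_CUBIC);im[300:600,370:800]=cv2.resize(g[250:310,225:311],(430,300),interpolation=cv2.INTER_CUBIC)
cv2.imwrite("pics/z0.png",im)
for n in("top","side"):
    p=get_image(n);C=cloud(p)
    for q in("flat_cell_1","wrench_grip","charger_bay_a"):
        for r in finder.silhouettes(q,p)[:6]:
            m=r["mask"]&(p["depth"]>0);P=C[m]
            if len(P)<20: continue
            z=P[:,2];T=P
            (c,s,ang)=cv2.minAreaRect(T[:,:2].astype(np.float32))
            print(n,q,round(r["score"],2),m.sum(),"med",np.median(P,0).round(1),"z95",np.percentile(z,[5,50,95]).round(1),"rect",np.round(c,1),np.round(s,1),round(ang,1),"px",np.round(np.array(r["rect"])*[512,384,512,384]))
E
```

```text
top flat_cell_1 0.55 308 med [ 541.4 -249.8   47.3] z95 [36.5 47.3 52. ] rect [ 544.7 -253.3] [28.9 67.8] 82.9 px [342. 181.  16.  29.]
top flat_cell_1 0.53 272 med [ 532.3 -308.2   48.2] z95 [40.  48.2 51.9] rect [ 532.5 -310.9] [25.4 62.8] 83.2 px [369. 185.  10.  29.]
top flat_cell_1 0.31 309 med [502.2 185.1  47.6] z95 [32.4 47.6 52.1] rect [504.8 189.1] [30.3 65.4] 78.4 px [159. 200.  17.  29.]
top wrench_grip 0.91 530 med [523.5   0.    6.3] z95 [-0.1  6.3 10.2] rect [523.2  -2.7] [ 35.3 154.6] 87.0 px [237. 192.  20.  62.]
top charger_bay_a 0.72 567 med [517.2 245.2  25.6] z95 [21.4 25.6 40.5] rect [516.7 245.6] [37.4 87. ] 78.9 px [137. 198.  16.  39.]
top charger_bay_a 0.59 232 med [548.2 293.5  26.9] z95 [21.7 26.9 41.3] rect [529.7 305.6] [39.1 84.8] 78.1 px [111. 194.  24.  32.]
top charger_bay_a 0.55 238 med [496.8 177.9  28.7] z95 [21.9 28.7 41.5] rect [504.6 187.2] [38.3 86.4] 77.8 px [160. 202.  23.  42.]
side flat_cell_1 0.85 339 med [ 545.7 -258.5   46.6] z95 [34.3 46.6 50.2] rect [ 546.7 -245.4] [41.5 64.3] 82.0 px [267. 266.  31.  12.]
side flat_cell_1 0.62 401 med [ 531.2 -317.2   46.3] z95 [31.7 46.3 50.1] rect [ 533.2 -312.4] [26.  68.2] 84.5 px [263. 290.  32.  13.]
side wrench_grip 0.86 343 med [524.3  -0.7   5.5] z95 [-0.9  5.5  8.4] rect [521.7  -7.6] [107.3 149.1] 69.9 px [249. 195.  60.   6.]
side charger_bay_a 0.79 181 med [519.6 242.8  24.5] z95 [21.5 24.5 36.5] rect [519.8 243.6] [37.1 83. ] 80.0 px [246. 138.  25.  12.]
side charger_bay_a 0.49 160 med [509.9 178.3  25.1] z95 [21.4 25.1 39.1] rect [508.8 189.3] [45.5 87.4] 77.9 px [245. 149.  31.   7.]
```

View pics/z0.png

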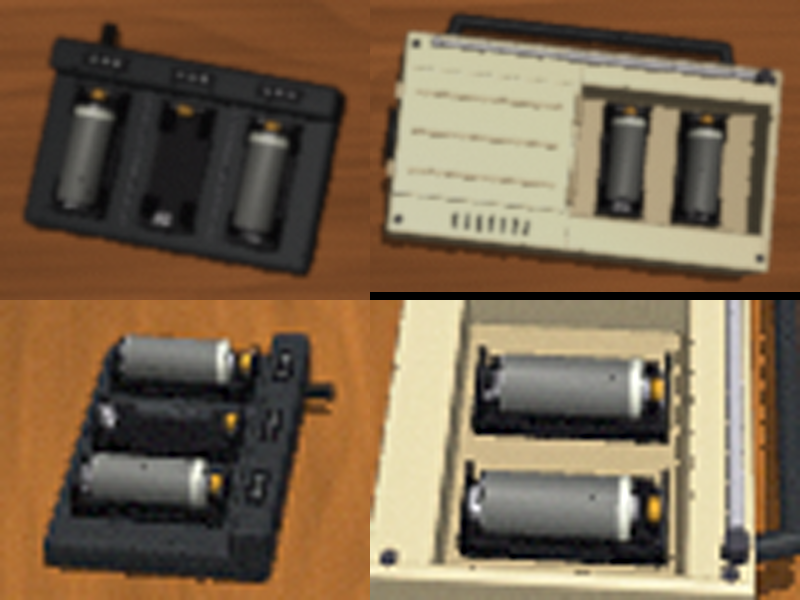

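All the nubs and brass studs point to the far side (+x), and the middle charger bay is empty. Now I'll measure the radio bays and the cells lengthwise.

```bash
python3 - <<'E'
from h import *
from workcell import get_image,finder
for n in("top","side"):
    p=get_image(n);C=cloud(p)
    for q in("radio_bay_a","charged_cell_1"):
        for r in finder.silhouettes(q,p)[:6]:
            m=r["mask"]&(p["depth"]>0);P=C[m]
            if len(P)<20: continue
            (c,s,ang)=cv2.minAreaRect(P[:,:2].astype(np.float32))
            print(n,q,round(r["score"],2),m.sum(),"z",np.percentile(P[:,2],[5,50,95]).round(1),"rect",np.round(c,1),np.round(s,1),round(ang,1))
    # radio back and charger outline
    for nm,y0,y1,z0,z1 in(("radio",-400,-50,57,66),("charger",120,370,18,42)):
        m=(C[...,0]>400)&(C[...,0]<640)&(C[...,1]>y0)&(C[...,1]<y1)&(C[...,2]>z0)&(C[...,2]<z1)
        m=cv2.morphologyEx(m.astype(np.uint8),cv2.MORPH_OPEN,np.ones((3,3)))>0
        print(n,nm,m.sum(),cv2.minAreaRect(C[m][:,:2].astype(np.float32)))
    # cell axes from upper surface: ring (bright) and body
    for nm,cx,cy,yaw in(("R1",544,-251,-7),("R2",533,-310,-7),("C_a",505,188,-12),("C_c",529,305,-12)):
        t=np.radians(yaw);ex=np.array([np.cos(t),np.sin(t)]);ey=np.array([-ex[1],ex[0]])
        d=C[...,:2]-[cx,cy];a=d@ex;b=d@ey
        m=(abs(a)<45)&(abs(b)<16)&(C[...,2]>44)&(C[...,2]<56)
        A,B,Z=a[m],b[m],C[...,2][m]
        X=np.c_[np.ones(m.sum()),A]; 
        print(n,nm,"along",np.percentile(A,[1,99]).round(1),"lat fit",np.linalg.lstsq(X,B,rcond=None)[0].round(3),"b range",np.percentile(B,[2,98]).round(1),"ztop",np.percentile(Z,95).round(1))
E
```

```text
top radio_bay_a 0.77 247 z [22.4 30.  42.4] rect [ 535.7 -311.6] [36.5 87.3] 82.9
top radio_bay_a 0.53 218 z [21.4 30.8 41.3] rect [ 542.7 -251.8] [37.3 86.2] 82.1
top charged_cell_1 0.85 279 z [39.6 48.2 52.3] rect [527.3 303.7] [64.2 32.5] 3.7
top charged_cell_1 0.8 283 z [40.9 48.2 52.7] rect [504.8 188.6] [29.  64.5] 78.2
top charged_cell_1 0.26 275 z [21.2 31.2 41.3] rect [ 543.2 -252. ] [39.5 88. ] 83.8
top radio 2591 ((545.9163208007812, -217.3876190185547), (289.4721984863281, 152.66249084472656), 82.92017364501953)
top charger 3491 ((526.1366577148438, 244.04595947265625), (199.43899536132812, 131.6388702392578), 77.73017120361328)
top R1 along [-32.3  30.7] lat fit [-0.466 -0.014] b range [-12.  10.] ztop 52.2
top R2 along [-38.7  37.6] lat fit [-0.194 -0.018] b range [-11.5  10.5] ztop 52.4
top C_a along [-32.   30.8] lat fit [-1.702  0.003] b range [-12.5   9.5] ztop 52.7
top C_c along [-35.7  27.2] lat fit [-1.934 -0.005] b range [-12.4   9.7] ztop 52.5
side radio_bay_a 0.91 327 z [21.7 24.9 39.9] rect [ 537.  -311.2] [40.7 86.3] 84.0
side charged_cell_1 0.72 116 z [31.  42.7 49.4] rect [528.8 298.4] [17.1 57. ] 78.7
side charged_cell_1 0.68 172 z [30.6 44.4 49.9] rect [512.7 193.2] [60.1 61.2] 61.0
side charged_cell_1 0.62 262 z [-0.3  5.5  7.5] rect [525.9   3.2] [ 36.2 158.5] 87.4
side radio 3216 ((549.6624755859375, -215.9987030029297), (295.41741943359375, 155.89024353027344), 82.59725189208984)
side charger 1276 ((528.068359375, 241.78463745117188), (199.1655731201172, 128.1024169921875), 78.24901580810547)
side R1 along [-30.   31.6] lat fit [-3.493e+00 -1.000e-03] b range [-11.9   6.8] ztop 50.4
side R2 along [-30.1  32.3] lat fit [-3.336 -0.006] b range [-12.3   7.4] ztop 50.3
side C_a along [-28.5  32.9] lat fit [-4.28   0.009] b range [-13.4   5.9] ztop 50.7
side C_c along [-31.7  29. ] lat fit [-3.863  0.022] b range [-11.7   6.8] ztop 50.7
```

Request:
servo_tool --deltas '[[[36, -19, 7], [0, 0, 0]], [[71, -38, 14], [0, 0, 0]], [[107, -58, 21], [0, 0, 0]], [[142, -77, 28], [0, 0, 0]], [[178, -96, 35], [0, 0, 0]]]' --grip 0.05

```text
t: 1.22
ee_pos: [296.7, -472.1, 187.6]
orientation: [3.12, 0.365, 0.0]
ft_force: [1.6, -1.0, -0.4]
width: 58.1
grasp_force: 0.0
```

Request:
servo_tool --deltas '[[[36, -19, 7], [0, 0, 0]], [[71, -38, 14], [0, 0, 0]], [[107, -58, 21], [0, 0, 0]], [[142, -77, 28], [0, 0, 0]], [[178, -96, 35], [0, 0, 0]]]'

```text
t: 1.63
ee_pos: [447.9, -337.2, 152.6]
orientation: [3.12, 0.366, 0.0]
ft_force: [-0.2, -0.7, 0.2]
width: 41.4
grasp_force: 0.0
```

Request:
servo_tool --deltas '[[[32, -17, 6], [0, 0, 0.1]], [[64, -34, 12], [0, 0, 0.2]], [[96, -52, 18], [0, 0, 0.3]], [[115, -62, 22], [0, 0, 0.36]], [[115, -62, 22], [0, 0, 0.36]]]'

```text
t: 2.05
ee_pos: [546.9, -248.9, 130.0]
orientation: [-3.135, 0.196, -0.001]
ft_force: [0.3, 0.7, 0.2]
width: 41.9
grasp_force: 0.0
```

```bash
cat > plan.py <<'E'
# usage: plan.py x y z yawdeg : shift and turn in tool axes from the measured pose
import sys,numpy as np
from scipy.spatial.transform import Rotation as R
from workcell import ctrl
o=ctrl.get_obs();r=R.from_rotvec(o["orientation"]);x,y,z,w=map(float,sys.argv[1:5])
t=R.from_euler("z",w,degrees=True)*R.from_euler("x",180,degrees=True)
print("t",round(o["t"],2),"pos",np.round(o["ee_pos"],1),"yaw",np.degrees(np.arctan2(*r.as_matrix()[[1,0],0])).round(2),"w",round(o["width"],1),"gf",round(o["grasp_force"],1),"F",np.round(o["ft_force"],1),"q6",o["qpos"][5].round(2))
print("shift",r.inv().apply(np.array([x,y,z])-o["ee_pos"]).round(1),"turn",(r.inv()*t).as_rotvec().round(3))
E
python3 plan.py 544 -251.6 29 -7.2
```

```text
t 2.05 pos [ 546.9 -248.9  130. ] yaw -7.16 w 41.9 gf 0.0 F [0.3 0.7 0.2] q6 1.25
shift [ -2.6   3.1 101. ] turn [-0.001 -0.001  0.001]
```

Request:
servo_tool --deltas '[[[-2.6, 3, 15], [0, 0, 0]], [[-2.6, 3, 30], [0, 0, 0]], [[-2.6, 3, 45], [0, 0, 0]], [[-2.6, 3, 60], [0, 0, 0]], [[-2.6, 3, 70], [0, 0, 0]]]'

```text
t: 2.47
ee_pos: [540.0, -254.9, 59.6]
orientation: [-3.135, 0.197, 0.002]
ft_force: [-1.2, 0.6, -0.8]
width: 41.7
grasp_force: 0.0
```

```bash
python3 plan.py 544 -251.6 29 -7.2; python3 - <<'E'
from workcell import get_image
import cv2,numpy as np
g=get_image("side")["frame"][210:320,190:340];h=get_image("top")["frame"][120:230,270:420]
cv2.imwrite("pics/g1.png",np.hstack([cv2.resize(i,(400,294),interpolation=cv2.INTER_CUBIC) for i in(g,h)]))
E
```

```text
t 2.47 pos [ 540.  -254.9   59.6] yaw -7.19 w 41.7 gf 0.0 F [-1.2  0.6 -0.8] q6 1.24
shift [ 3.6 -3.7 30.6] turn [-0.     0.001  0.   ]
```

View pics/g1.png

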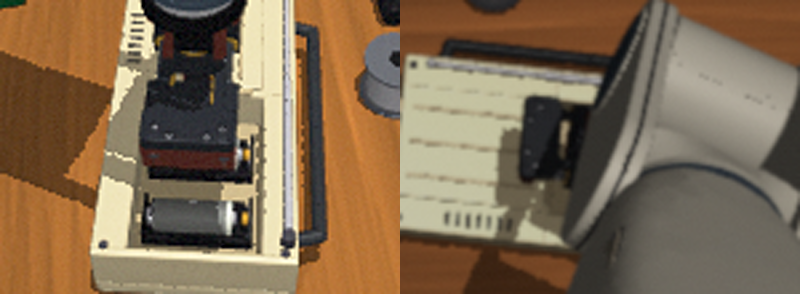

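The side view shows the fingers straddling the inner radio cell, with no contact. The measured pose has an offset of about 4 mm, so I'll let it settle, then correct it and go down.

Request:
servo_tool --deltas '[[[3, -3, 0], [0, 0, 0]], [[3, -3, 0], [0, 0, 0]], [[3, -3, 0], [0, 0, 0]]]'

```text
t: 2.82
ee_pos: [545.4, -252.1, 61.7]
orientation: [3.135, -0.197, 0.003]
ft_force: [-0.2, -0.1, 0.3]
width: 41.9
grasp_force: 0.0
```

```bash
python3 plan.py 544 -251.6 29 -7.2
```

```text
t 2.82 pos [ 545.4 -252.1   61.7] yaw -7.21 w 41.9 gf 0.0 F [-0.2 -0.1  0.3] q6 1.24
shift [-1.5 -0.4 32.7] turn [ 0.001 -0.002 -0.   ]
```

Request:
servo_tool --deltas '[[[-0.6, 0, 8], [0, 0, 0]], [[-0.6, 0, 16], [0, 0, 0]], [[-0.6, 0, 24], [0, 0, 0]], [[-0.6, 0, 31.5], [0, 0, 0]], [[-0.6, 0, 31.5], [0, 0, 0]]]'

```text
t: 3.23
ee_pos: [542.7, -251.1, 27.1]
orientation: [-3.134, 0.198, 0.005]
ft_force: [-0.6, 1.1, 0.0]
width: 41.7
grasp_force: 0.0
```

Request:
servo_tool --deltas '[[[0, 0, 0], [0, 0, 0]], [[0, 0, 0], [0, 0, 0]], [[0, 0, 0], [0, 0, 0]], [[0, 0, 0], [0, 0, 0]], [[0, 0, 0], [0, 0, 0]]]' --grip 1

```text
t: 3.65
ee_pos: [544.1, -251.8, 29.4]
orientation: [3.135, -0.198, 0.0]
ft_force: [0.1, 0.7, -1.2]
width: 25.4
grasp_force: 30.0
```

```bash
cat > plan.py <<'E'
# usage: plan.py "dx dy dz turn; ..." x y z yaw ; ... : applies executed shifts to the commanded pose, prints the next ones
import sys,json,numpy as np
from workcell import ctrl
c=json.load(open("cmd.json"))
def ax(w): w=np.radians(w);return np.array([[np.cos(w),np.sin(w),0],[np.sin(w),-np.cos(w),0],[0,0,-1]])
for s in filter(str.strip,sys.argv[1].split(";")):
    a,b,d,t=map(float,s.split());c[:3]=(np.array(c[:3])+np.array([a,b,d])@ax(c[3])).tolist();c[3]-=float(np.degrees(t))
json.dump(c,open("cmd.json","w"))
o=ctrl.get_obs();print("cmd",np.round(c,1),"meas",np.round(o["ee_pos"],1),"t",round(o["t"],2),"w",round(o["width"],1),"q6",round(o["qpos"][5],2))
for s in filter(str.strip," ".join(sys.argv[2:]).split(";")):
    g=np.array(list(map(float,s.split())));sh=ax(c[3])@(g[:3]-c[:3])
    print("->",g,"shift",sh.round(1),"turn",round(float(np.radians(c[3]-g[3])),3),"len",np.linalg.norm(sh).round());c=g.tolist()
E
echo '[544.6,-251.7,60.7,-7.2]'>cmd.json
python3 plan.py "-0.6 0 31.5 0" "544 -251.6 110 -7.2; 518 245.3 110 -12; 518 245.3 29.2 -12"
```

```text
cmd [ 544.  -251.6   29.2   -7.2] meas [ 544.1 -251.8   29.4] t 3.65 w 25.4 q6 1.24
-> [ 544.  -251.6  110.    -7.2] shift [ -0.   -0.  -80.8] turn 0.0 len 81.0
-> [518.  245.3 110.  -12. ] shift [ -88.1 -489.7    0. ] turn 0.084 len 498.0
-> [518.  245.3  29.2 -12. ] shift [ 0.   0.  80.8] turn 0.0 len 81.0
```

Request:
servo_tool --deltas '[[[0, 0, -8], [0, 0, 0]], [[0, 0, -25], [0, 0, 0]], [[0, 0, -50], [0, 0, 0]], [[0, 0, -72], [0, 0, 0]], [[0, 0, -81], [0, 0, 0]]]'

```text
t: 4.07
ee_pos: [545.5, -252.5, 113.6]
orientation: [3.134, -0.198, 0.007]
ft_force: [0.6, -0.2, -1.7]
width: 25.4
grasp_force: 30.0
```

Request:
servo_tool --deltas '[[[-3, -15, 0], [0, 0, 0]], [[-8, -45, 0], [0, 0, 0]], [[-14, -80, 0], [0, 0, 0]], [[-20, -115, 0], [0, 0, 0]], [[-27, -150, 0], [0, 0, 0]]]'

```text
t: 4.48
ee_pos: [534.8, -97.5, 109.3]
orientation: [-3.135, 0.199, 0.002]
ft_force: [0.1, -0.8, -1.0]
width: 25.2
grasp_force: 30.0
```

Request:
servo_tool --deltas '[[[-6, -35, 0], [0, 0, 0]], [[-13, -70, 0], [0, 0, 0]], [[-19, -105, 0], [0, 0, 0]], [[-25, -140, 0], [0, 0, 0]], [[-32, -175, 0], [0, 0, 0]]]'

```text
t: 4.9
ee_pos: [524.8, 80.3, 109.3]
orientation: [3.135, -0.198, -0.002]
ft_force: [1.0, -0.9, -1.3]
width: 25.3
grasp_force: 30.0
```

Request:
servo_tool --deltas '[[[-6, -35, 0], [0, 0, 0.02]], [[-13, -75, 0], [0, 0, 0.04]], [[-20, -115, 0], [0, 0, 0.06]], [[-26, -147, 0], [0, 0, 0.084]], [[-29, -165, 0], [0, 0, 0.084]]]'

```text
t: 5.32
ee_pos: [516.6, 249.2, 109.3]
orientation: [-3.124, 0.328, 0.002]
ft_force: [0.7, 0.2, -0.7]
width: 25.5
grasp_force: 30.0
```

Request:
servo_tool --deltas '[[[0, 0, 0], [0, 0, 0]], [[0, 0, 0], [0, 0, 0]], [[0, 0, 0], [0, 0, 0]]]'

```text
t: 5.57
ee_pos: [517.2, 244.8, 109.4]
orientation: [3.123, -0.329, -0.002]
ft_force: [0.3, -0.4, -0.9]
width: 25.3
grasp_force: 30.0
```

```bash
python3 plan.py "0 0 -81 0; -27 -150 0 0; -32 -175 0 0; -29 -165 0 0.084" "518 245.3 60 -12; 518 245.3 29.4 -12"; python3 - <<'E'
from h import *
from workcell import get_image,finder
p=get_image("side");C=cloud(p)
cv2.imwrite("pics/c1.png",cv2.resize(p["frame"][60:190,190:330],(700,600),interpolation=cv2.INTER_CUBIC))
for r in finder.silhouettes("flat_cell_1",p)[:5]:
    P=C[r["mask"]&(p["depth"]>0)];print(round(r["score"],2),np.median(P,0).round(1),cv2.minAreaRect(P[:,:2].astype(np.float32)))
E
```

```text
cmd [518.1 245.5 110.2 -12. ] meas [517.2 244.8 109.4] t 5.57 w 25.3 q6 2.2
-> [518.  245.3  60.  -12. ] shift [-0.1  0.3 50.2] turn -0.0 len 50.0
-> [518.  245.3  29.4 -12. ] shift [ 0.   0.  30.6] turn 0.0 len 31.0
0.72 [ 534.1 -316.6   46.5] ((534.2407836914062, -302.78564453125), (44.11326599121094, 68.47702026367188), 83.84244537353516)
0.49 [533.  234.6 121.7] ((517.1598510742188, 236.39402770996094), (16.25651741027832, 63.36682891845703), 80.47154998779297)
0.25 [ 557.3 -322.5   24.9] ((537.9970703125, -308.7239990234375), (41.67247772216797, 86.6275634765625), 81.35640716552734)
```

View pics/c1.png

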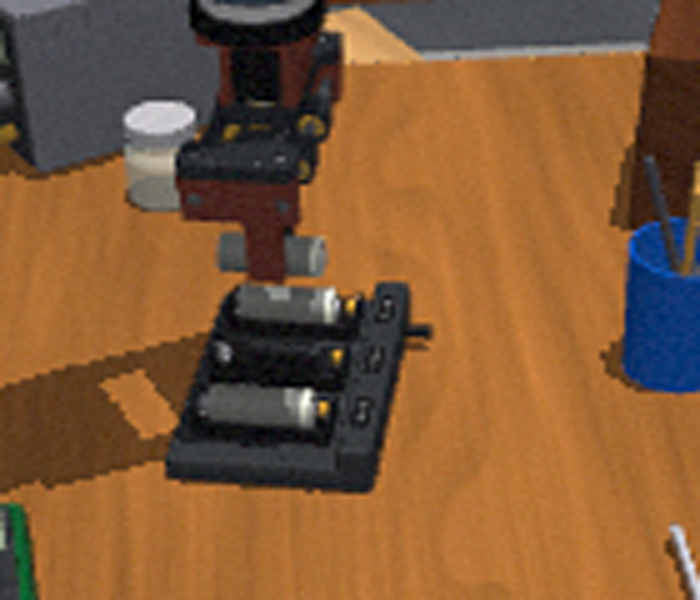

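The flat cell is held near (272,252), level, with its white-ring end towards the studs and directly above the empty middle bay. I'll lower it and release.

Request:
servo_tool --deltas '[[[0, 0, 12], [0, 0, 0]], [[0, 0, 24], [0, 0, 0]], [[0, 0, 36], [0, 0, 0]], [[0, 0, 46], [0, 0, 0]], [[0, 0, 53], [0, 0, 0]]]'

```text
t: 6.08
ee_pos: [517.4, 244.7, 55.0]
orientation: [3.123, -0.33, -0.004]
ft_force: [-0.2, 0.6, -1.4]
width: 25.3
grasp_force: 30.0
```

Request:
servo_tool --deltas '[[[0, 0, 6], [0, 0, 0]], [[0, 0, 12], [0, 0, 0]], [[0, 0, 18], [0, 0, 0]], [[0, 0, 24], [0, 0, 0]], [[0, 0, 27.8], [0, 0, 0]]]'

```text
t: 6.5
ee_pos: [518.3, 245.5, 29.0]
orientation: [3.124, -0.329, -0.0]
ft_force: [-7.6, -3.7, 38.7]
width: 25.2
grasp_force: 30.0
```

Request:
servo_tool --deltas '[[[0, 0, 0], [0, 0, 0]], [[0, 0, 0], [0, 0, 0]], [[0, 0, 0], [0, 0, 0]]]'

```text
t: 6.75
ee_pos: [518.5, 245.5, 29.4]
orientation: [-3.124, 0.329, -0.001]
ft_force: [0.4, 0.1, -0.9]
width: 25.0
grasp_force: 30.0
```

```bash
python3 plan.py "0 0 80.8 0" "518 245.3 100 -12; 505.5 186.6 100 -12; 505.5 186.6 29.2 -12"
```

```text
cmd [518.1 245.5  29.4 -12. ] meas [518.5 245.5  29.4] t 6.75 w 25.0 q6 2.2
-> [518.  245.3 100.  -12. ] shift [ -0.1   0.3 -70.6] turn -0.0 len 71.0
-> [505.5 186.6 100.  -12. ] shift [-0. 60.  0.] turn 0.0 len 60.0
-> [505.5 186.6  29.2 -12. ] shift [ 0.   0.  70.8] turn 0.0 len 71.0
```

Request:
servo_tool --deltas '[[[0, 0, 0], [0, 0, 0]], [[0, 0, 0], [0, 0, 0]], [[0, 0, 0], [0, 0, 0]], [[0, 0, 0], [0, 0, 0]]]' --grip 0.05

```text
t: 7.08
ee_pos: [518.5, 245.5, 29.5]
orientation: [-3.124, 0.33, -0.0]
ft_force: [1.4, 0.9, 0.1]
width: 41.6
grasp_force: 0.0
```

Request:
servo_tool --deltas '[[[0, 0, -10], [0, 0, 0]], [[0, 0, -25], [0, 0, 0]], [[0, 0, -45], [0, 0, 0]], [[0, 0, -62], [0, 0, 0]], [[0, 0, -70], [0, 0, 0]]]'

```text
t: 7.5
ee_pos: [519.5, 246.0, 102.1]
orientation: [-3.123, 0.329, -0.005]
ft_force: [0.2, 0.6, -1.3]
width: 41.5
grasp_force: 0.0
```

Request:
servo_tool --deltas '[[[0, 20, 0], [0, 0, 0]], [[0, 40, 0], [0, 0, 0]], [[0, 60.2, 0], [0, 0, 0]], [[0, 60.2, 0], [0, 0, 0]], [[0, 60.2, 0], [0, 0, 0]]]'

```text
t: 7.92
ee_pos: [505.7, 186.1, 99.6]
orientation: [-3.124, 0.332, -0.0]
ft_force: [-0.2, -0.9, 0.3]
width: 41.8
grasp_force: 0.0
```

```bash
python3 plan.py "0 0 -70 0; 0 60.2 0 0" "505.5 186.6 29.2 -12"; python3 - <<'E'
from h import *
from workcell import get_image,finder
p=get_image("side");C=cloud(p)
cv2.imwrite("pics/c2.png",cv2.resize(p["frame"][80:190,190:310],(655,600),interpolation=cv2.INTER_CUBIC))
for r in finder.silhouettes("flat_cell_1",p)[:5]:
    P=C[r["mask"]&(p["depth"]>0)];print(round(r["score"],2),np.median(P,0).round(1),P[:,2].max(),cv2.minAreaRect(P[:,:2].astype(np.float32)))
E
```

```text
cmd [505.6 186.7  99.4 -12. ] meas [505.7 186.1  99.6] t 7.92 w 41.8 q6 2.11
-> [505.5 186.6  29.2 -12. ] shift [-0.1  0.1 70.2] turn -0.0 len 70.0
```

View pics/c2.png

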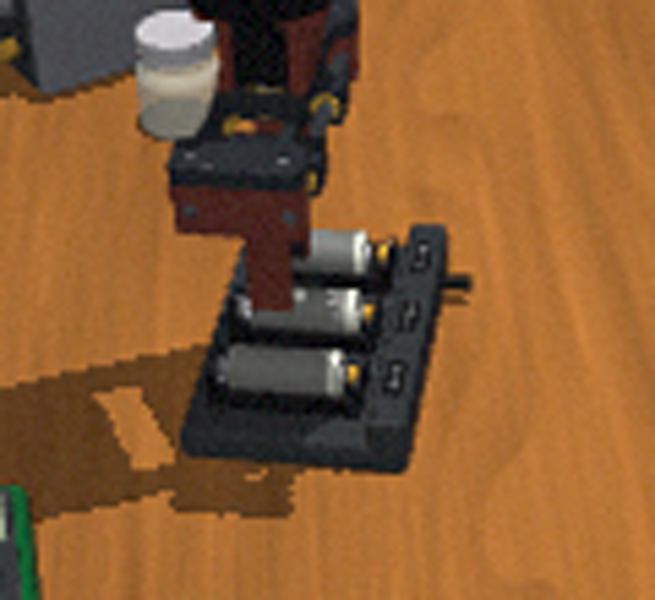

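The first cell lies seated in the middle bay, parallel to its neighbours. Next I'll pick the near charged cell and put it in the emptied radio bay.

Request:
servo_tool --deltas '[[[0, 0, 14], [0, 0, 0]], [[0, 0, 28], [0, 0, 0]], [[0, 0, 38], [0, 0, 0]], [[0, 0, 48], [0, 0, 0]], [[0, 0, 56], [0, 0, 0]]]'

```text
t: 8.43
ee_pos: [505.7, 187.1, 42.3]
orientation: [3.124, -0.329, -0.001]
ft_force: [-1.1, 0.7, 0.0]
width: 41.6
grasp_force: 0.0
```

Request:
servo_tool --deltas '[[[0, 0, 6], [0, 0, 0]], [[0, 0, 11], [0, 0, 0]], [[0, 0, 14.2], [0, 0, 0]], [[0, 0, 14.2], [0, 0, 0]]]'

```text
t: 8.77
ee_pos: [505.5, 186.5, 28.6]
orientation: [3.124, -0.33, -0.001]
ft_force: [-0.1, -0.2, 0.2]
width: 41.3
grasp_force: 0.0
```

Request:
servo_tool --deltas '[[[0, 0, 0], [0, 0, 0]], [[0, 0, 0], [0, 0, 0]], [[0, 0, 0], [0, 0, 0]], [[0, 0, 0], [0, 0, 0]], [[0, 0, 0], [0, 0, 0]]]' --grip 1

```text
t: 9.18
ee_pos: [506.1, 186.6, 29.6]
orientation: [-3.124, 0.33, -0.001]
ft_force: [0.7, 0.1, 1.8]
width: 25.1
grasp_force: 30.0
```

Request:
servo_tool --deltas '[[[0, 0, -8], [0, 0, 0]], [[0, 0, -25], [0, 0, 0]], [[0, 0, -50], [0, 0, 0]], [[0, 0, -72], [0, 0, 0]], [[0, 0, -81], [0, 0, 0]]]'

```text
t: 9.6
ee_pos: [507.1, 187.0, 113.2]
orientation: [-3.123, 0.329, -0.005]
ft_force: [1.2, -0.9, -0.4]
width: 25.5
grasp_force: 30.0
```

```bash
python3 plan.py "0 0 70.2 0; 0 0 -81 0" "543.6 -251.8 110 -7.2; 543.6 -251.8 30 -7.2"
```

```text
cmd [505.6 186.7 110.2 -12. ] meas [507.1 187.  113.2] t 9.6 w 25.5 q6 2.11
-> [ 543.6 -251.8  110.    -7.2] shift [1.284e+02 4.209e+02 2.000e-01] turn -0.084 len 440.0
-> [ 543.6 -251.8   30.    -7.2] shift [ 0.  0. 80.] turn 0.0 len 80.0
```

Request:
servo_tool --deltas '[[[5, 15, 0], [0, 0, 0]], [[14, 45, 0], [0, 0, 0]], [[24, 78, 0], [0, 0, 0]], [[34, 111, 0], [0, 0, 0]], [[44, 145, 0], [0, 0, 0]]]'

```text
t: 10.02
ee_pos: [518.2, 34.4, 110.2]
orientation: [-3.124, 0.328, 0.0]
ft_force: [1.2, -0.7, -1.1]
width: 25.2
grasp_force: 30.0
```

Request:
servo_tool --deltas '[[[10, 33, 0], [0, 0, 0]], [[20, 66, 0], [0, 0, 0]], [[30, 98, 0], [0, 0, 0]], [[40, 130, 0], [0, 0, 0]], [[49, 160, 0], [0, 0, 0]]]'

```text
t: 10.43
ee_pos: [532.8, -133.0, 110.1]
orientation: [-3.124, 0.33, 0.0]
ft_force: [0.8, -0.1, -1.0]
width: 25.1
grasp_force: 30.0
```

Request:
servo_tool --deltas '[[[9, 30, 0], [0, 0, -0.02]], [[18, 60, 0], [0, 0, -0.04]], [[26, 87, 0], [0, 0, -0.06]], [[33, 108, 0], [0, 0, -0.084]], [[35.4, 116, 0], [0, 0, -0.084]]]'

```text
t: 10.85
ee_pos: [543.6, -254.8, 110.1]
orientation: [3.134, -0.2, 0.001]
ft_force: [-0.7, 0.2, -1.0]
width: 25.3
grasp_force: 30.0
```

Request:
servo_tool --deltas '[[[0, 0, 0], [0, 0, 0]], [[0, 0, 0], [0, 0, 0]], [[0, 0, 0], [0, 0, 0]]]'

```text
t: 11.1
ee_pos: [543.0, -250.5, 109.9]
orientation: [-3.135, 0.198, 0.002]
ft_force: [-0.2, -0.2, -0.4]
width: 25.1
grasp_force: 30.0
```

```bash
python3 plan.py "44 145 0 0; 49 160 0 0; 35.4 116 0 -0.084" "543.6 -251.8 42 -7.2; 543.6 -251.8 29.4 -7.2"; python3 - <<'E'
from h import *
from workcell import get_image,finder
p=get_image("side");C=cloud(p)
for r in finder.silhouettes("flat_cell_1",p)[:5]:
    P=C[r["mask"]&(p["depth"]>0)];print(round(r["score"],2),np.median(P,0).round(1),cv2.minAreaRect(P[:,:2].astype(np.float32)))
E
```

```text
cmd [ 543.5 -251.8  110.2   -7.2] meas [ 543.  -250.5  109.9] t 11.1 w 25.1 q6 1.24
-> [ 543.6 -251.8   42.    -7.2] shift [ 0.  -0.1 68.2] turn 0.0 len 68.0
-> [ 543.6 -251.8   29.4   -7.2] shift [ 0.   0.  12.6] turn 0.0 len 13.0
0.76 [ 533.5 -317.6   46.3] ((533.3548583984375, -311.6371154785156), (27.18723487854004, 68.11557006835938), 82.0623550415039)
```

Now I'll lower it and slow down near the seat.

Request:
servo_tool --deltas '[[[0, 0, 12], [0, 0, 0]], [[0, 0, 26], [0, 0, 0]], [[0, 0, 40], [0, 0, 0]], [[0, 0, 54], [0, 0, 0]], [[0, 0, 64], [0, 0, 0]]]'

```text
t: 11.62
ee_pos: [542.8, -250.9, 44.3]
orientation: [-3.135, 0.197, 0.003]
ft_force: [0.0, -0.9, -0.8]
width: 25.5
grasp_force: 30.0
```

Request:
servo_tool --deltas '[[[0, 0, 4], [0, 0, 0]], [[0, 0, 7], [0, 0, 0]], [[0, 0, 10], [0, 0, 0]], [[0, 0, 12.5], [0, 0, 0]], [[0, 0, 14.5], [0, 0, 0]]]'

```text
t: 12.03
ee_pos: [543.8, -252.1, 31.9]
orientation: [3.135, -0.198, 0.001]
ft_force: [0.5, -0.5, -0.4]
width: 25.5
grasp_force: 30.0
```

Request:
servo_tool --deltas '[[[0, 0, 1], [0, 0, 0]], [[0, 0, 2.2], [0, 0, 0]], [[0, 0, 2.2], [0, 0, 0]], [[0, 0, 2.2], [0, 0, 0]]]'

```text
t: 12.37
ee_pos: [543.6, -252.1, 29.7]
orientation: [3.135, -0.198, 0.001]
ft_force: [-0.9, 0.2, -0.4]
width: 25.8
grasp_force: 30.0
```

Request:
servo_tool --deltas '[[[0, 0, 0], [0, 0, 0]], [[0, 0, 0], [0, 0, 0]], [[0, 0, 0], [0, 0, 0]], [[0, 0, 0], [0, 0, 0]]]' --grip 0.05

```text
t: 12.7
ee_pos: [543.6, -252.0, 29.6]
orientation: [3.135, -0.198, 0.0]
ft_force: [-0.4, 0.2, 0.7]
width: 41.8
grasp_force: 0.0
```

Request:
servo_tool --deltas '[[[0, 0, -10], [0, 0, 0]], [[0, 0, -25], [0, 0, 0]], [[0, 0, -45], [0, 0, 0]], [[0, 0, -62], [0, 0, 0]], [[0, 0, -70], [0, 0, 0]]]'

```text
t: 13.12
ee_pos: [544.7, -252.5, 102.3]
orientation: [3.134, -0.198, 0.005]
ft_force: [0.2, -0.3, 0.4]
width: 41.6
grasp_force: 0.0
```

```bash
python3 plan.py "0 0 80.7 0; 0 0 -70 0" "534.5 -311 99 -7.2; 534.5 -311 29.2 -7.2"
```

```text
cmd [ 543.5 -251.8   99.5   -7.2] meas [ 544.7 -252.5  102.3] t 13.12 w 41.6 q6 1.24
-> [ 534.5 -311.    99.    -7.2] shift [-1.6 59.8  0.5] turn 0.0 len 60.0
-> [ 534.5 -311.    29.2   -7.2] shift [ 0.   0.  69.8] turn 0.0 len 70.0
```

Request:
servo_tool --deltas '[[[-0.5, 20, 0], [0, 0, 0]], [[-1, 40, 0], [0, 0, 0]], [[-1.6, 59.8, 0], [0, 0, 0]], [[-1.6, 59.8, 0], [0, 0, 0]], [[-1.6, 59.8, 0], [0, 0, 0]]]'

```text
t: 13.53
ee_pos: [534.1, -311.7, 99.5]
orientation: [-3.135, 0.201, -0.0]
ft_force: [0.5, 0.4, -0.0]
width: 41.7
grasp_force: 0.0
```

Request:
servo_tool --deltas '[[[0, 0, 14], [0, 0, 0]], [[0, 0, 28], [0, 0, 0]], [[0, 0, 38], [0, 0, 0]], [[0, 0, 48], [0, 0, 0]], [[0, 0, 56], [0, 0, 0]]]'

```text
t: 13.95
ee_pos: [534.0, -310.2, 41.9]
orientation: [-3.135, 0.197, 0.002]
ft_force: [-0.6, -0.0, 0.1]
width: 42.0
grasp_force: 0.0
```

Request:
servo_tool --deltas '[[[0, 0, 6], [0, 0, 0]], [[0, 0, 11], [0, 0, 0]], [[0, 0, 14.3], [0, 0, 0]], [[0, 0, 14.3], [0, 0, 0]]]'

```text
t: 14.28
ee_pos: [534.2, -310.9, 28.5]
orientation: [-3.135, 0.198, 0.001]
ft_force: [-0.0, 0.2, -0.2]
width: 41.4
grasp_force: 0.0
```

Request:
servo_tool --deltas '[[[0, 0, 0], [0, 0, 0]], [[0, 0, 0], [0, 0, 0]], [[0, 0, 0], [0, 0, 0]], [[0, 0, 0], [0, 0, 0]], [[0, 0, 0], [0, 0, 0]]]' --grip 1

```text
t: 14.7
ee_pos: [534.7, -311.3, 29.6]
orientation: [3.135, -0.198, 0.001]
ft_force: [0.0, -0.1, 1.7]
width: 25.3
grasp_force: 30.0
```

Request:
servo_tool --deltas '[[[0, 0, -8], [0, 0, 0]], [[0, 0, -25], [0, 0, 0]], [[0, 0, -50], [0, 0, 0]], [[0, 0, -72], [0, 0, 0]], [[0, 0, -81], [0, 0, 0]]]'

```text
t: 15.12
ee_pos: [535.7, -311.8, 113.5]
orientation: [3.133, -0.198, 0.006]
ft_force: [0.4, -0.4, -1.4]
width: 25.6
grasp_force: 30.0
```

```bash
python3 plan.py "-1.6 59.8 0 0; 0 0 70.3 0; 0 0 -81 0" "505.6 186.7 110.2 -12"; python3 - <<'E'
from h import *
from workcell import get_image,finder
p=get_image("side");C=cloud(p)
cv2.imwrite("pics/c3.png",cv2.resize(p["frame"][200:330,190:330],(640,594),interpolation=cv2.INTER_CUBIC))
for r in finder.silhouettes("flat_cell_1",p)[:5]:
    P=C[r["mask"]&(p["depth"]>0)];print(round(r["score"],2),np.median(P,0).round(1),cv2.minAreaRect(P[:,:2].astype(np.float32)))
E
```

```text
cmd [ 534.5 -311.   110.2   -7.2] meas [ 535.7 -311.8  113.5] t 15.12 w 25.6 q6 1.15
-> [505.6 186.7 110.2 -12. ] shift [ -91.  -490.1    0. ] turn 0.084 len 499.0
```

View pics/c3.png

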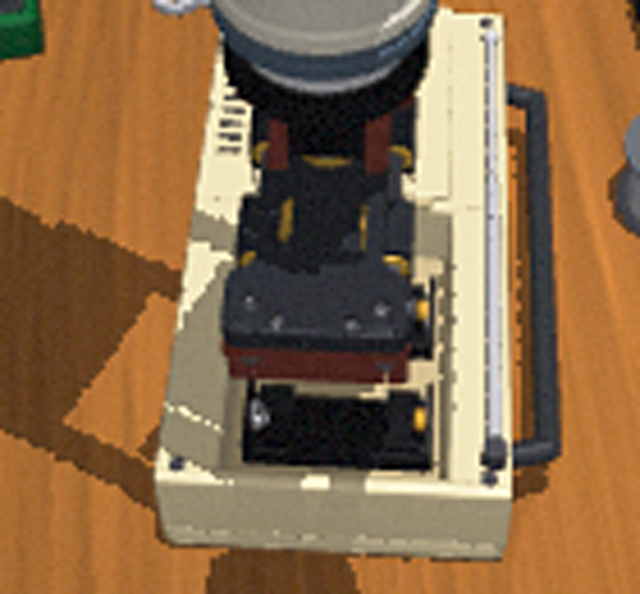

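The outer radio bay at (340,425) is empty and the cell is in the gripper. I'll carry it to the near charger bay; that needs a shift of (-91,-490).

Request:
servo_tool --deltas '[[[-3, -15, 0], [0, 0, 0]], [[-8, -45, 0], [0, 0, 0]], [[-14, -80, 0], [0, 0, 0]], [[-20, -115, 0], [0, 0, 0]], [[-28, -150, 0], [0, 0, 0]]]'

```text
t: 15.63
ee_pos: [523.9, -156.4, 108.5]
orientation: [-3.134, 0.199, 0.004]
ft_force: [0.4, -0.3, -1.1]
width: 25.6
grasp_force: 30.0
```

Request:
servo_tool --deltas '[[[-6, -35, 0], [0, 0, 0]], [[-13, -70, 0], [0, 0, 0]], [[-19, -105, 0], [0, 0, 0]], [[-25, -140, 0], [0, 0, 0]], [[-33, -175, 0], [0, 0, 0]]]'

```text
t: 16.05
ee_pos: [513.0, 21.2, 108.7]
orientation: [3.135, -0.198, -0.004]
ft_force: [1.3, 0.2, -1.4]
width: 25.6
grasp_force: 30.0
```

Request:
servo_tool --deltas '[[[-6, -35, 0], [0, 0, 0.02]], [[-13, -75, 0], [0, 0, 0.04]], [[-20, -115, 0], [0, 0, 0.06]], [[-27, -147, 0], [0, 0, 0.084]], [[-30, -165, 0], [0, 0, 0.084]]]'

```text
t: 16.47
ee_pos: [503.4, 189.8, 108.6]
orientation: [3.124, -0.328, -0.004]
ft_force: [-0.2, -0.1, -0.3]
width: 25.5
grasp_force: 30.0
```

Request:
servo_tool --deltas '[[[0, 0, 0], [0, 0, 0]], [[0, 0, 0], [0, 0, 0]], [[0, 0, 0], [0, 0, 0]], [[0, 0, 0], [0, 0, 0]]]'

```text
t: 16.8
ee_pos: [505.1, 185.4, 109.5]
orientation: [3.123, -0.331, -0.002]
ft_force: [0.3, -0.2, -0.9]
width: 25.1
grasp_force: 30.0
```

```bash
python3 plan.py "-28 -150 0 0; -33 -175 0 0; -30 -165 0 0.084" "505.5 186.6 29.4 -12"
```

```text
cmd [505.6 186.6 110.2 -12. ] meas [505.1 185.4 109.5] t 16.8 w 25.1 q6 2.11
-> [505.5 186.6  29.4 -12. ] shift [-0.1 -0.  80.8] turn -0.0 len 81.0
```

Request:
servo_tool --deltas '[[[0, 0, 12], [0, 0, 0]], [[0, 0, 26], [0, 0, 0]], [[0, 0, 40], [0, 0, 0]], [[0, 0, 54], [0, 0, 0]], [[0, 0, 64], [0, 0, 0]]]'

```text
t: 17.22
ee_pos: [505.1, 185.2, 44.3]
orientation: [3.123, -0.332, -0.002]
ft_force: [-0.6, -0.4, -0.2]
width: 25.6
grasp_force: 30.0
```

Request:
servo_tool --deltas '[[[0, 0, 4], [0, 0, 0]], [[0, 0, 7], [0, 0, 0]], [[0, 0, 10], [0, 0, 0]], [[0, 0, 12.5], [0, 0, 0]], [[0, 0, 14.5], [0, 0, 0]]]'

```text
t: 17.63
ee_pos: [506.1, 186.5, 31.9]
orientation: [-3.124, 0.33, -0.001]
ft_force: [-0.8, 0.1, -0.5]
width: 25.3
grasp_force: 30.0
```

Request:
servo_tool --deltas '[[[0, 0, 1], [0, 0, 0]], [[0, 0, 2.2], [0, 0, 0]], [[0, 0, 2.2], [0, 0, 0]], [[0, 0, 2.2], [0, 0, 0]]]'

```text
t: 17.97
ee_pos: [505.9, 186.6, 29.7]
orientation: [-3.124, 0.329, -0.001]
ft_force: [0.1, -0.4, -0.4]
width: 25.2
grasp_force: 30.0
```

Request:
servo_tool --deltas '[[[0, 0, 0], [0, 0, 0]], [[0, 0, 0], [0, 0, 0]], [[0, 0, 0], [0, 0, 0]], [[0, 0, 0], [0, 0, 0]]]' --grip 0.05

```text
t: 18.3
ee_pos: [505.9, 186.5, 29.6]
orientation: [-3.124, 0.33, -0.0]
ft_force: [0.3, 0.0, 0.7]
width: 41.4
grasp_force: 0.0
```

Request:
servo_tool --deltas '[[[0, 0, -10], [0, 0, 0]], [[0, 0, -25], [0, 0, 0]], [[0, 0, -45], [0, 0, 0]], [[0, 0, -62], [0, 0, 0]], [[0, 0, -70], [0, 0, 0]]]'

```text
t: 18.72
ee_pos: [506.9, 186.9, 102.1]
orientation: [-3.123, 0.329, -0.004]
ft_force: [-0.3, 0.3, -0.1]
width: 41.9
grasp_force: 0.0
```

```bash
python3 plan.py "0 0 80.7 0; 0 0 -70 0" "526.9 304.3 99 -12; 526.9 304.3 29.2 -12"
```

```text
cmd [505.6 186.6  99.5 -12. ] meas [506.9 186.9 102.1] t 18.72 w 41.9 q6 2.11
-> [526.9 304.3  99.  -12. ] shift [  -3.7 -119.6    0.5] turn -0.0 len 120.0
-> [526.9 304.3  29.2 -12. ] shift [ 0.   0.  69.8] turn 0.0 len 70.0
```

Request:
servo_tool --deltas '[[[-0.7, -20, 0], [0, 0, 0]], [[-1.6, -50, 0], [0, 0, 0]], [[-2.6, -82, 0], [0, 0, 0]], [[-3.3, -107, 0], [0, 0, 0]], [[-3.7, -119.6, 0], [0, 0, 0]]]'

```text
t: 19.13
ee_pos: [527.7, 306.9, 99.9]
orientation: [-3.123, 0.327, -0.002]
ft_force: [-0.7, -0.2, -0.1]
width: 41.6
grasp_force: 0.0
```

Request:
servo_tool --deltas '[[[0, 0, 0], [0, 0, 0]], [[0, 0, 0], [0, 0, 0]], [[0, 0, 14], [0, 0, 0]], [[0, 0, 28], [0, 0, 0]], [[0, 0, 38], [0, 0, 0]]]'

```text
t: 19.55
ee_pos: [526.3, 302.2, 60.5]
orientation: [3.123, -0.331, -0.002]
ft_force: [-0.5, 0.6, 0.7]
width: 41.9
grasp_force: 0.0
```

Request:
servo_tool --deltas '[[[0, 0, 12], [0, 0, 0]], [[0, 0, 22], [0, 0, 0]], [[0, 0, 29], [0, 0, 0]], [[0, 0, 32.3], [0, 0, 0]], [[0, 0, 32.3], [0, 0, 0]]]'

```text
t: 19.97
ee_pos: [526.7, 303.8, 28.3]
orientation: [3.123, -0.33, -0.002]
ft_force: [0.1, 0.2, 0.4]
width: 41.7
grasp_force: 0.0
```

Request:
servo_tool --deltas '[[[0, 0, 0], [0, 0, 0]], [[0, 0, 0], [0, 0, 0]], [[0, 0, 0], [0, 0, 0]], [[0, 0, 0], [0, 0, 0]], [[0, 0, 0], [0, 0, 0]]]' --grip 1

```text
t: 20.38
ee_pos: [527.5, 304.5, 29.7]
orientation: [-3.124, 0.329, -0.001]
ft_force: [0.3, 0.8, 1.7]
width: 25.1
grasp_force: 30.0
```

Request:
servo_tool --deltas '[[[0, 0, -8], [0, 0, 0]], [[0, 0, -25], [0, 0, 0]], [[0, 0, -50], [0, 0, 0]], [[0, 0, -72], [0, 0, 0]], [[0, 0, -81], [0, 0, 0]]]'

```text
t: 20.8
ee_pos: [528.4, 304.9, 113.5]
orientation: [-3.122, 0.329, -0.005]
ft_force: [0.0, -0.4, -0.3]
width: 25.6
grasp_force: 30.0
```

```bash
python3 plan.py "-3.7 -119.6 0 0; 0 0 70.3 0; 0 0 -81 0" "536 -311.4 110.2 -7.2"; python3 - <<'E'
from h import *
from workcell import get_image,finder
p=get_image("side");C=cloud(p)
cv2.imwrite("pics/c4.png",cv2.resize(p["frame"][60:190,190:330],(640,594),interpolation=cv2.INTER_CUBIC))
for r in finder.silhouettes("flat_cell_1",p)[:6]:
    P=C[r["mask"]&(p["depth"]>0)];print(round(r["score"],2),np.median(P,0).round(1),cv2.minAreaRect(P[:,:2].astype(np.float32)))
E
```

```text
cmd [526.9 304.3 110.2 -12. ] meas [528.4 304.9 113.5] t 20.8 w 25.6 q6 2.28
-> [ 536.  -311.4  110.2   -7.2] shift [137.1 600.3   0. ] turn -0.084 len 616.0
0.49 [518.  237.3  43.7] ((519.802490234375, 242.3675537109375), (25.668060302734375, 61.7879524230957), 74.92254638671875)
0.46 [500.7 179.9  44.2] ((504.5399475097656, 183.8388214111328), (24.167518615722656, 62.79462814331055), 79.17935943603516)
```

View pics/c4.png

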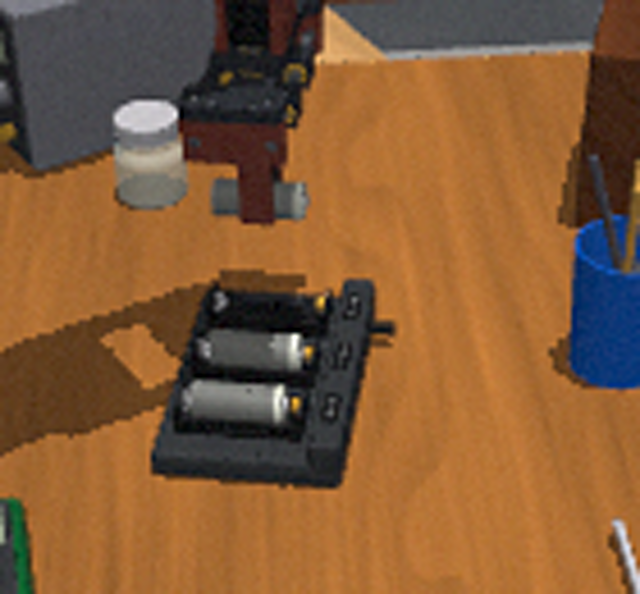

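Both flat cells are seated at (250,350) and (235,400), nubs at the studs. The last charged cell is in the gripper. I'll carry it to the outer radio bay.

Request:
servo_tool --deltas '[[[4, 15, 0], [0, 0, 0]], [[11, 46, 0], [0, 0, 0]], [[19, 80, 0], [0, 0, 0]], [[27, 115, 0], [0, 0, 0]], [[35, 150, 0], [0, 0, 0]]]'

```text
t: 21.32
ee_pos: [528.3, 147.9, 108.5]
orientation: [3.123, -0.328, -0.005]
ft_force: [0.3, 1.0, -0.6]
width: 25.2
grasp_force: 30.0
```

Request:
servo_tool --deltas '[[[8, 35, 0], [0, 0, 0]], [[16, 70, 0], [0, 0, 0]], [[24, 105, 0], [0, 0, 0]], [[32, 140, 0], [0, 0, 0]], [[39, 172, 0], [0, 0, 0]]]'

```text
t: 21.73
ee_pos: [530.4, -28.7, 108.6]
orientation: [3.124, -0.33, -0.005]
ft_force: [0.5, -0.7, -1.2]
width: 25.4
grasp_force: 30.0
```

Request:
servo_tool --deltas '[[[8, 35, 0], [0, 0, 0]], [[16, 70, 0], [0, 0, 0]], [[24, 105, 0], [0, 0, 0]], [[32, 140, 0], [0, 0, 0]], [[39, 172, 0], [0, 0, 0]]]'

```text
t: 22.15
ee_pos: [532.6, -204.7, 108.5]
orientation: [-3.124, 0.33, 0.005]
ft_force: [1.0, 1.0, -1.0]
width: 25.2
grasp_force: 30.0
```

Request:
servo_tool --deltas '[[[8, 32, 0], [0, 0, -0.02]], [[14, 62, 0], [0, 0, -0.04]], [[20, 86, 0], [0, 0, -0.06]], [[23, 101, 0], [0, 0, -0.084]], [[24.1, 106.3, 0], [0, 0, -0.084]]]'

```text
t: 22.57
ee_pos: [534.2, -313.9, 108.4]
orientation: [-3.134, 0.201, 0.003]
ft_force: [0.5, -0.5, -1.1]
width: 25.0
grasp_force: 30.0
```

Request:
servo_tool --deltas '[[[0, 0, 0], [0, 0, 0]], [[0, 0, 0], [0, 0, 0]], [[0, 0, 0], [0, 0, 0]], [[0, 0, 0], [0, 0, 0]]]'

```text
t: 22.9
ee_pos: [535.7, -310.2, 109.9]
orientation: [-3.135, 0.197, 0.001]
ft_force: [0.2, 0.5, -1.1]
width: 25.4
grasp_force: 30.0
```

```bash
python3 plan.py "35 150 0 0; 39 172 0 0; 39 172 0 0; 24.1 106.3 0 -0.084" "536 -311.4 29.4 -7.2"; python3 - <<'E'
from h import *
from workcell import get_image
p=get_image("side")
cv2.imwrite("pics/c5.png",cv2.resize(p["frame"][200:330,190:330],(640,594),interpolation=cv2.INTER_CUBIC))
E
```

```text
cmd [ 536.  -311.4  110.2   -7.2] meas [ 535.7 -310.2  109.9] t 22.9 w 25.4 q6 1.15
-> [ 536.  -311.4   29.4   -7.2] shift [-0.   0.  80.8] turn 0.0 len 81.0
```

View pics/c5.png

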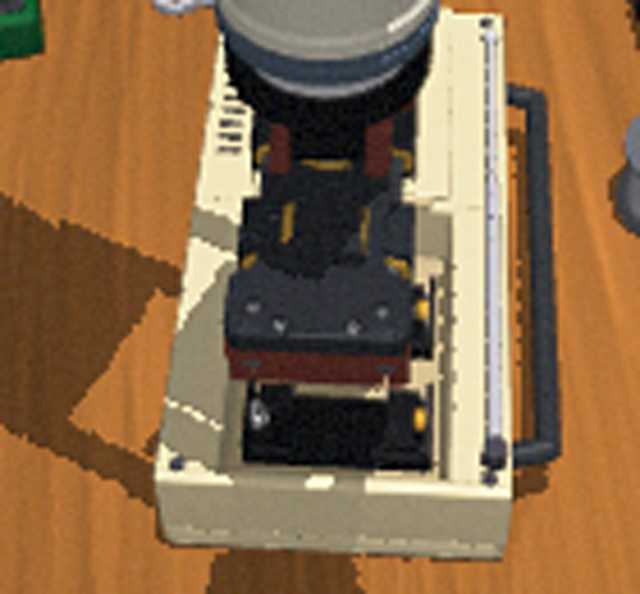

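The gripper is over the empty outer bay at (340,425) with a clear way down. I'll place the cell and then move the arm clear.

Request:
servo_tool --deltas '[[[0, 0, 12], [0, 0, 0]], [[0, 0, 26], [0, 0, 0]], [[0, 0, 40], [0, 0, 0]], [[0, 0, 54], [0, 0, 0]], [[0, 0, 64], [0, 0, 0]]]'

```text
t: 23.37
ee_pos: [534.9, -310.7, 43.4]
orientation: [-3.134, 0.198, 0.004]
ft_force: [0.4, 0.7, -1.7]
width: 25.3
grasp_force: 30.0
```

Request:
servo_tool --deltas '[[[0, 0, 4], [0, 0, 0]], [[0, 0, 7], [0, 0, 0]], [[0, 0, 10], [0, 0, 0]], [[0, 0, 12.5], [0, 0, 0]], [[0, 0, 14.5], [0, 0, 0]]]'

```text
t: 23.78
ee_pos: [536.2, -311.7, 31.9]
orientation: [3.135, -0.198, 0.001]
ft_force: [0.6, -0.4, -0.9]
width: 25.0
grasp_force: 30.0
```

Request:
servo_tool --deltas '[[[0, 0, 1], [0, 0, 0]], [[0, 0, 2.2], [0, 0, 0]], [[0, 0, 2.2], [0, 0, 0]], [[0, 0, 2.2], [0, 0, 0]]]'

```text
t: 24.12
ee_pos: [536.1, -311.6, 29.8]
orientation: [3.135, -0.198, 0.001]
ft_force: [-1.0, 0.1, -1.4]
width: 24.8
grasp_force: 30.0
```

Request:
servo_tool --deltas '[[[0, 0, 0], [0, 0, 0]], [[0, 0, 0], [0, 0, 0]], [[0, 0, 0], [0, 0, 0]], [[0, 0, 0], [0, 0, 0]]]' --grip 0.05

```text
t: 24.45
ee_pos: [536.0, -311.5, 29.6]
orientation: [3.135, -0.198, 0.0]
ft_force: [0.2, -0.6, -0.4]
width: 41.7
grasp_force: 0.0
```

Request:
servo_tool --deltas '[[[0, 0, -10], [0, 0, 0]], [[0, 0, -30], [0, 0, 0]], [[0, 0, -60], [0, 0, 0]], [[0, 0, -90], [0, 0, 0]], [[0, 0, -120], [0, 0, 0]]]'

```text
t: 24.87
ee_pos: [535.7, -311.3, 151.2]
orientation: [-3.135, 0.198, 0.001]
ft_force: [0.3, 0.0, -0.0]
width: 41.8
grasp_force: 0.0
```

Request:
servo_tool --deltas '[[[-30, 20, 0], [0, 0, 0]], [[-60, 40, 0], [0, 0, 0]], [[-90, 60, 0], [0, 0, 0]], [[-120, 80, 0], [0, 0, 0]], [[-150, 100, 0], [0, 0, 0]]]'

```text
t: 25.28
ee_pos: [373.2, -392.3, 150.5]
orientation: [3.135, -0.197, 0.001]
ft_force: [-0.2, -0.1, -0.1]
width: 41.6
grasp_force: 0.0
```

Request:
servo_tool --deltas '[[[-25, 25, 0], [0, 0, 0]], [[-50, 50, 0], [0, 0, 0]], [[-70, 75, 0], [0, 0, 0]], [[-90, 100, 0], [0, 0, 0]], [[-90, 120, 0], [0, 0, 0]]]'

```text
t: 25.7
ee_pos: [266.7, -500.4, 150.3]
orientation: [-3.135, 0.202, 0.001]
ft_force: [0.1, -0.6, 0.4]
width: 41.6
grasp_force: 0.0
```

Request:
servo_tool --deltas '[[[0, 0, 0], [0, 0, 0]], [[0, 0, 0], [0, 0, 0]], [[0, 0, 0], [0, 0, 0]], [[0, 0, 0], [0, 0, 0]]]'

```text
t: 26.03
ee_pos: [270.7, -498.2, 149.5]
orientation: [-3.135, 0.196, 0.0]
ft_force: [0.1, 0.3, -0.2]
width: 41.6
grasp_force: 0.0
```

```bash
python3 - <<'E'
from h import *
from workcell import get_image,finder
ims=[]
for n in("top","side"):
    p=get_image(n);C=cloud(p);f=p["frame"]
    ims+=[f[135:235,80:180],f[125:225,290:400]] if n=="top" else [f[110:170,210:290],f[240:320,215:315]]
    for q in("flat_cell_1","charged_cell_1","wrench_grip"):
        for r in finder.silhouettes(q,p)[:5]:
            P=C[r["mask"]&(p["depth"]>0)]
            if len(P)<20: continue
            c,s,a=cv2.minAreaRect(P[:,:2].astype(np.float32));print(n,q,round(r["score"],2),np.median(P,0).round(1),"zmax",np.percentile(P[:,2],95).round(1),np.round(c,1),np.round(s,1),round(a,1))
    for nm,cx,cy,yaw in(("R1",543.6,-251.8,-7.2),("R2",536,-311.4,-7.2),("C1",505.5,186.6,-12),("C2",518,245.3,-12)):
        t=np.radians(yaw);ex=np.array([np.cos(t),np.sin(t)]);ey=np.array([-ex[1],ex[0]])
        d=C[...,:2]-[cx,cy];a=d@ex;b=d@ey
        m=(abs(a)<45)&(abs(b)<16)&(C[...,2]>44)&(C[...,2]<56)
        if m.sum(): print(n,nm,m.sum(),"along",np.percentile(a[m],[1,99]).round(1),"b",np.percentile(b[m],[2,98]).round(1),"ztop",np.percentile(C[...,2][m],95).round(1))
i=[cv2.resize(x,(390,290),interpolation=cv2.INTER_CUBIC) for x in ims]
cv2.imwrite("pics/end.png",np.vstack([np.hstack(i[:2]),np.hstack(i[2:])]))
E
```

```text
top flat_cell_1 0.77 [517.1 242.7  48. ] zmax 52.6 [517.5 245. ] [24.8 64.3] 78.0
top flat_cell_1 0.71 [503.9 185.1  48.2] zmax 52.3 [504.1 186.2] [25.4 65.3] 79.3
top charged_cell_1 0.85 [ 541.  -248.9   47.3] zmax 52.5 [ 541.2 -250.9] [26.  62.3] 82.6
top charged_cell_1 0.76 [ 532.9 -307.9   46.6] zmax 52.1 [ 534.6 -314.5] [33.8 69.6] 81.9
top wrench_grip 0.84 [530.6  -1.6   6.3] zmax 10.1 [524.1  -3.9] [ 35.1 155.8] 88.2
top wrench_grip 0.27 [514.8 243.7  48. ] zmax 52.6 [516.8 248.7] [31.5 62.4] 78.7
top R1 232 along [-33.1  28.6] b [-10.1  11.5] ztop 52.6
top R2 236 along [-33.5  33.9] b [-10.   11.3] ztop 52.7
top C1 245 along [-33.2  33.2] b [-11.5  10.4] ztop 52.5
top C2 244 along [-32.8  29.9] b [-11.5  10. ] ztop 52.8
side flat_cell_1 0.67 [521.3 237.2  43.5] zmax 49.7 [522.4 242.4] [24.3 59.7] 76.9
side flat_cell_1 0.63 [506.1 179.2  43.8] zmax 49.9 [499.3 191.2] [52.5 80.7] 38.8
side charged_cell_1 0.7 [ 542.  -258.    46.7] zmax 50.0 [ 542.3 -254.1] [22.5 61.6] 84.0
side charged_cell_1 0.55 [ 537.1 -316.4   46.7] zmax 50.3 [ 536.5 -306. ] [39.6 63.3] 86.1
side wrench_grip 0.84 [521.3  -1.5   5.6] zmax 8.7 [526.1 -26.4] [ 87.9 143.9] 87.1
side R1 220 along [-30.2  29.7] b [-10.6   8.4] ztop 50.2
side R2 258 along [-31.5  29.3] b [-11.   9.] ztop 50.4
side C1 92 along [-29.4  30.6] b [-11.9   8.1] ztop 50.8
side C2 79 along [-28.2  32.4] b [-11.2   6.9] ztop 50.9
```

View pics/end.png

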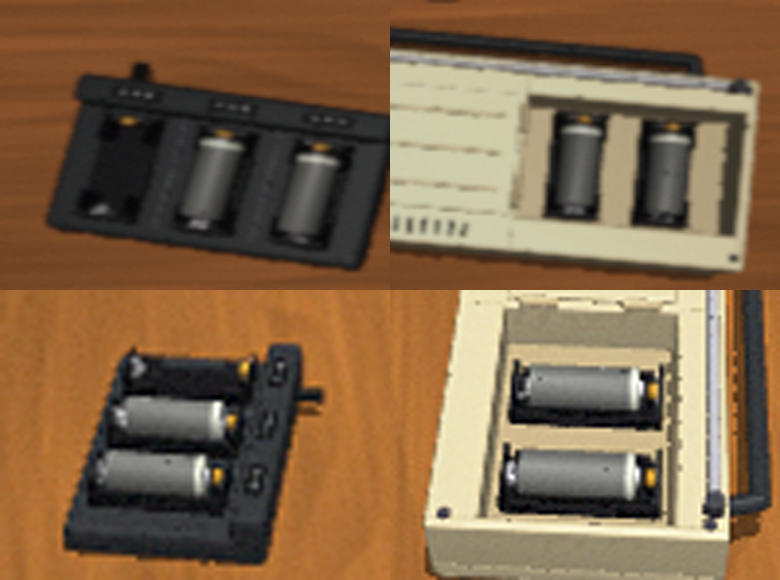

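All four cells are seated mid-way at their original top height of about 51 mm, with nubs at the studs. The wrench hasn't moved and the arm is clear, so I'm handing in.

```bash
python3 -c "
from workcell import close_job
print(close_job())"
```

```text
the job is handed in; nothing more can be done
None
```

The cells are swapped and the job is handed in at about 26 s: both flat cells are in the charger and both charged cells in the radio, nubs at the studs. The final camera check showed all four fully seated, the wrench still in place and the arm clear. No verdict came back.

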